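# Prop the curing box lid open on its rod

## Task

Open the small curing box so that its mortar cubes can air: lift the lid by its front handle, then swing the prop rod on the lid's right edge down by its orange grip and let its foot right down into the holding hole of the white rail, so that the lid stands on the rod by itself. Feel for the hole gently, press the foot only lightly on the rail, and leave the things on the bench round the box where they are.

Things in the scene. Friction and masses are not known exactly. Their poses are not given: they have to be found in the camera images.
- curing_box: grey open box with aluminium lid, 200 (x) x 240 (y) x 80 mm, fixed to the bench; origin at the centre of its underside, front faces its -x. The lid's hinge line runs along y at box x = +100 mm, z = 80 mm. A white rail runs along the outside of its right wall.
- rail_middle (a point): point on the white nylon rail (100 mm long along the box's x, 24 mm wide, level top face at box z = 58 mm), at box x = -25, y = -132 mm; box axes. The holding hole (square 14 x 14 mm, 11 mm deep, black floor) lies on the rail within 12 mm of this point, ahead or behind in x; its place is not reported: see it, or feel for it with the foot.
- lid (a joint): angle of the 0.45 kg lid, rad: 0 shut, grows as it opens, stop at 1.35. Stiff damped hinges: left alone above about 1.25 it stays, below that it sinks softly, slowly at first. With the foot seated it stands at 0.85 to 0.96. Only above about 1.2 does the foot clear the rail in every rod position.
- lid_handle (a point): middle of the lid's black handle bar, 12 mm thick, 70 mm long along the box's y; 36 mm free gap between bar and lid edge. In the lid's frame (origin on the hinge line) at x = -240, z = +5 mm (shut: box x = -140, z = 85 mm). Its axes are the lid's: -x from the hinge to the handle, y along the hinge.
- prop (a joint): angle of the steel prop rod against the lid, rad: 0 folded along the lid's right edge (foot toward the hinge), grows as the foot swings down and to the box's front; 0.87 to 1.07 seated. Pivot in the lid's frame (origin on the hinge line) at x = -145, y = -132, z = +5 mm, axis along y; it is stiff (0.09 N m) and stays where left.
- prop_grip (a point): middle of the orange grip, a peg 12 mm thick and 40 mm long that sticks out sideways from the rod along the box's -y; its middle is 60 mm outside the rod and 92 mm from the rod's pivot. Its axes are the rod's: x from the pivot along the rod, y along the peg.
- prop_tip (a point): lowest point of the rod's foot: round end of a dark pin 10 mm thick, 24 mm long, bent off the rod's end (131.6 mm from the pivot) so that it points down when seated. In the rod's frame (origin on the pivot, x along the rod) at x = 154.5, y = 0, z = 7.1 mm. Seated it stands on the hole's floor, box z = 47 mm.
- tape: roll of tape lying flat, 96 mm wide, 25 mm high, loose bystander; origin centre of underside
- tin: white sample tin, 60 mm across, 40 mm high, loose bystander; origin centre of underside
- timer: black stopwatch, 71 x 60 x 19 mm, loose bystander; origin centre of underside
- mallet: small wooden mallet, 19 x 125 x 48 mm, loose bystander; origin at its underside
- prop_foot: the dark foot pin at the end of the prop rod (see point prop_tip); origin and axes are the rod's, on its pivot

How it is judged:
By the outcome, as a careful person would: the job done as asked, in the order asked, and still so for the second after the job is handed in, with the robot touching nothing.
It also fails if it takes over 69 s, if anything falls off the work surface, if the arm or the gripper's body presses on something with over 40 N, if the wrist force passes 120 N, or if a joint passes its speed limit or range.

## Robot

A 7-joint arm with a two-finger parallel gripper is mounted at the origin on a cart in front of the work surface, level with it; the furniture and walls round the work are solid. World frame = base frame: x ahead of the robot, y to its left, z up, the work surface at z = 0. Lengths are in m, angles in rad, forces in N, time in s.
With the tool pointing down it reaches from about 0.425 to 0.925 m from the base axis. Payload 6.8 kg.
Tool frame: the origin (TCP) lies between the finger pads; the fingertips stand 14 mm ahead of it and the grasp point (between the pads) lies 5 mm behind it; z points along the fingers, y is the direction in which the jaws open and shut (so a half turn about z gives the same grasp; the last joint's range is limited). The gripper opens to 85 mm and grips with 20 to 120 N. Pads are 22 mm wide; open, the fingers measure 114 mm over their backs; the gripper's body (76 mm by 85 mm) begins 54 mm behind the grasp point. The pads swing forward as they close: fully open they stand 13 mm farther back than shut.
Start: joints at [1.098, 0.477, 0.022, 1.555, -0.011, 1.109, -0.083], TCP at [0.241, -0.631, 0.245] pointing down, gripper open.
Joint ranges: [-2.96, 2.96], [-0.34, 2.1], [-1.41, 1.46], [0.24, 2.44], [-1.37, 4.51], [0.17, 1.92], [-2.96, 2.96]. Speed limits (rad/s): [2.39, 2.39, 3.14, 3.14, 3.14, 3.14, 3.14].

## Interface

Orientations are given as a unit quaternion [w, x, y, z].
In Python, from station import bot gives the robot as it stands.
- The arm moves only by the shell command python3 -m crank 'ROWS' [FORCE]. ROWS is JSON, a list of rows, each a list of 3 entries, a list of its own where there are three numbers: the shift along the tool's x, y, z in m, then the turn, a rotation vector about the tool's x, y, z in degrees, then the finger opening in m, from 0 to 0.0854. A call has 1 to 10 rows; each row shifts and turns the commanded pose from where the row before left it, along the tool's axes as they then stand; what a row does not reach is not made up. A row lasts 1/8 s, in which the tool goes at most 62.5 mm and 10.7 degrees, less where a joint would pass 70% of its speed; a pose out of reach is approached as far as the arm can. A call is refused whole if a number of a shift passes 0.0625 or a number of a turn 10.7, either way. A call with a gripper value outside its range is refused whole. The fingers move at their own pace and stop on an object; FORCE is the grip in N (left out, the last holds). Time passes only in rows, so rows that do not move let the fingers close. It gives the time, the measured TCP pose, the force and the opening at its end, in the units of the state.
- bot.get_obs(): the state, without advancing time (a new reading comes with each control period).
- bot.read_camera(name): name is "side" or "top" or "wrist"; returns (picture, depth): 420x560x3 uint8, red, green, blue; 420x560 float32, m along the optical axis (not along the pixel's ray), 0 where there is no reading.
- bot.calibration(name): a dict with "fx", "fy", "cx", "cy" (pixels), "D" ([k1, k2, p1, p2, k3] as OpenCV has them; the pictures are not rectified), "extrinsics" (4x4, takes a point from camera to world coordinates). Camera axes: x right, y down, z forward; pixel columns grow to the right and rows downward; lengths in m; the calibration is good to about 2 mm. A picture is of the moment at which its call begins: read the wrist's pose just before it. calibration takes no time and is no camera call; for the wrist camera it gives the pose at the moment of the call.
- bot.hand_in(): hands the job in, once; it reports no verdict.
The state is a dict: "t": time; "q": joint angles; "joint_vel": joint speeds; "joint_torque": joint torques, N m; "eef_pos": TCP position; "tool_rot": TCP orientation; "contact_force": force on the tool from outside, world axes, zero at the start; "torque": the same for the moment, N m; "gripper_width": opening from 0.0 (shut) to 1.0 (fully open).
Only numpy, scipy, OpenCV 4.12 (cv2) and the standard library are available. Lean on these libraries where they do the work, as an engineer would, in place of code of your own. Each camera call takes 0.05 s, during which the arm holds its last target.

## Working session

There is one attempt and no reset: what is moved stays moved. The work goes in short steps, Python scripts to look and compute and a shell command to move; the robot and the scene stay as the last step left them, time stands still between calls to the robot, and variables do not carry over. Pictures are saved under pics/ and viewed, and the job is handed in when it is done.

```bash
mkdir -p pics; ls; python3 - <<'E'
from station import bot
import cv2, numpy as np
o=bot.get_obs()
for k in o: print(k,np.round(o[k],4))
for n in ["side","top","wrist"]:
    p,d=bot.read_camera(n); cv2.imwrite(f"pics/{n}0.png",p[:,:,::-1]); np.save(f"pics/{n}0.npy",d)
    c=bot.calibration(n); print(n,{k:np.round(v,4).tolist() for k,v in c.items()})
E
```

```text
pics
t 0.0
q [ 1.0979  0.4778  0.0223  1.5565 -0.0115  1.1093 -0.0831]
joint_vel [ 0.0001 -0.0019  0.     -0.0008 -0.0005 -0.0004 -0.0017]
joint_torque [-0.00000e+00 -5.96456e+01  1.60790e+00 -2.81200e+01  1.25000e-02
  9.40000e-03  0.00000e+00]
eef_pos [ 0.2406 -0.63    0.2443]
tool_rot [-9.000e-04  9.834e-01  1.814e-01 -2.000e-04]
contact_force [-0.721   0.4902  1.0775]
torque [-0.0121 -0.0159  0.0099]
gripper_width 1.0019
side {'fx': 414.9416, 'fy': 414.9416, 'cx': 281.4294, 'cy': 203.5306, 'D': [0.0315, 0.0, 0.0, 0.0, 0.0], 'extrinsics': [[-0.843, -0.1879, 0.5041, -0.0642], [-0.5376, 0.328, -0.7768, 0.9743], [-0.0194, -0.9258, -0.3775, 0.5407], [0.0, 0.0, 0.0, 1.0]]}
top {'fx': 459.405, 'fy': 459.405, 'cx': 282.8378, 'cy': 202.6429, 'D': [-0.0825, 0.0, 0.0, 0.0, 0.0], 'extrinsics': [[0.0277, -0.9931, 0.1139, 0.39], [-0.9995, -0.0256, 0.0199, -0.0012], [-0.0169, -0.1144, -0.9933, 1.5303], [0.0, 0.0, 0.0, 1.0]]}
wrist {'fx': 378.318, 'fy': 378.318, 'cx': 282.6281, 'cy': 205.6681, 'D': [0.0186, 0.0, 0.0, 0.0, 0.0], 'extrinsics': [[0.3584, -0.8904, -0.2806, 0.3126], [-0.9336, -0.3421, -0.1068, -0.6022], [-0.0009, 0.3002, -0.9539, 0.3727], [0.0, 0.0, 0.0, 1.0]]}
```

View pics/side0.png

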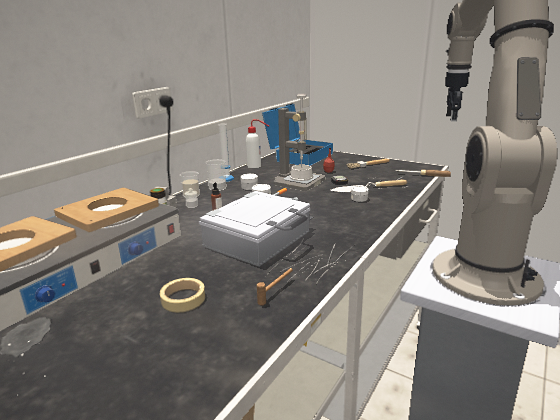

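View pics/top0.png

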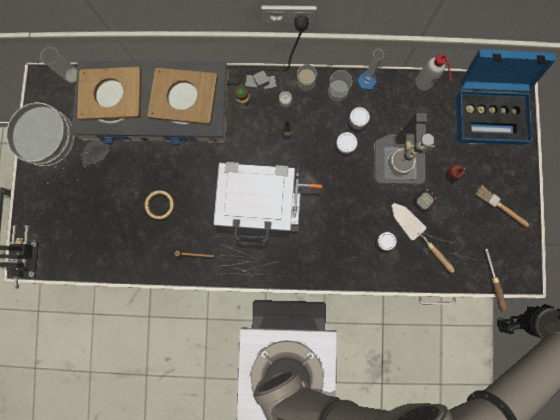

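View pics/wrist0.png

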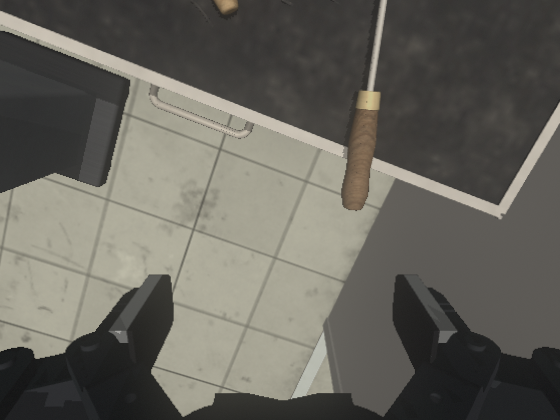

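```bash
cat > h.py <<'E'
import numpy as np, cv2, json
from station import bot
def shot(n,tag):
    c=bot.calibration(n); p,d=bot.read_camera(n)
    c={k:np.array(v) for k,v in c.items()}
    cv2.imwrite(f"pics/{tag}.png",p[:,:,::-1]); np.save(f"pics/{tag}.npy",d); np.savez(f"pics/{tag}_c.npz",**c)
    return p,d,c
def load(tag):
    return cv2.imread(f"pics/{tag}.png")[:,:,::-1],np.load(f"pics/{tag}.npy"),dict(np.load(f"pics/{tag}_c.npz"))
def K(c): return np.array([[c["fx"],0,c["cx"]],[0,c["fy"],c["cy"]],[0,0,1.]])
def rays(c,uv):
    uv=np.asarray(uv,float).reshape(-1,1,2)
    n=cv2.undistortPoints(uv,K(c),np.array(c["D"]))[:,0]
    return np.c_[n,np.ones(len(n))]
def onplane(c,uv,z):
    E=np.array(c["extrinsics"]); r=rays(c,uv)@E[:3,:3].T; o=E[:3,3]
    return o+r*((z-o[2])/r[:,2])[:,None]
def cloud(c,d,uv):
    uv=np.asarray(uv,int).reshape(-1,2); z=d[uv[:,1],uv[:,0]]
    E=np.array(c["extrinsics"]); return (rays(c,uv)*z[:,None])@E[:3,:3].T+E[:3,3]
def proj(c,P):
    E=np.linalg.inv(np.array(c["extrinsics"])); 
    return cv2.projectPoints(np.asarray(P,float).reshape(-1,1,3),cv2.Rodrigues(E[:3,:3])[0],E[:3,3],K(c),np.array(c["D"]))[0][:,0]
def crop(p,x0,y0,w,h,s,f):
    cv2.imwrite(f"pics/{f}.png",cv2.resize(p[y0:y0+h,x0:x0+w,::-1],None,fx=s,fy=s,interpolation=cv2.INTER_CUBIC))
E
python3 - <<'E'
from h import *
p,d,c=shot("top","top1"); crop(p,190,140,150,120,5,"top1c")
p2,d2,c2=shot("side","side1"); crop(p2,180,170,150,110,5,"side1c")
g=np.argwhere((abs(p.astype(int)-p[192,250]).max(2)<40))[:, ::-1]
g=g[(g[:,0]>200)&(g[:,0]<305)&(g[:,1]>150)&(g[:,1]<245)]
P=cloud(c,d,g); print(len(g),P.min(0),P.max(0),np.median(P,0))
m=np.zeros(d.shape,np.uint8); 
U=np.stack(np.meshgrid(np.arange(200,330),np.arange(150,250)),-1).reshape(-1,2)
Q=cloud(c,d,U); s=U[(Q[:,2]>0.075)&(Q[:,2]<0.11)]; m[s[:,1],s[:,0]]=255
r=cv2.minAreaRect(s[s[:,1]<232].astype(np.float32)); print(r, cv2.boxPoints(r), onplane(c,cv2.boxPoints(r),0.085))
hsv=cv2.cvtColor(p,cv2.COLOR_RGB2HSV); o=(hsv[...,0]<16)&(hsv[...,1]>150)&(hsv[...,2]>120)
o[:, :297]=0;o[:,330:]=0;o[:175]=0;o[200:]=0
uv=np.argwhere(o)[:,::-1]; print(uv.min(0),uv.max(0)); print(np.round(cloud(c,d,uv),3)[::4])
E
```

```text
4407 [ 0.39004515 -0.02318723  0.05072102] [0.67780033 0.24339848 1.53031534] [0.56993888 0.11589829 0.09177897]
((267.2674560546875, 198.06234741210938), (106.2486343383789, 69.0640640258789), 2.815556764602661) [[212.51102 229.94318]
 [215.90353 160.9625 ]
 [322.0239  166.18152]
 [318.63138 235.1622 ]] [[ 0.46319208  0.24770598  0.085     ]
 [ 0.68511278  0.24686092  0.085     ]
 [ 0.67621124 -0.09409173  0.085     ]
 [ 0.45588632 -0.08737972  0.085     ]]
[310 184] [321 187]
[[ 0.618 -0.057  0.08 ]
 [ 0.619 -0.07   0.079]
 [ 0.62  -0.083  0.074]
 [ 0.615 -0.067  0.081]
 [ 0.615 -0.079  0.082]
 [ 0.616 -0.092  0.081]
 [ 0.612 -0.067  0.08 ]
 [ 0.613 -0.08   0.078]
 [ 0.613 -0.092  0.081]
 [ 0.609 -0.076  0.08 ]
 [ 0.609 -0.089  0.081]]
```

View pics/top1c.png

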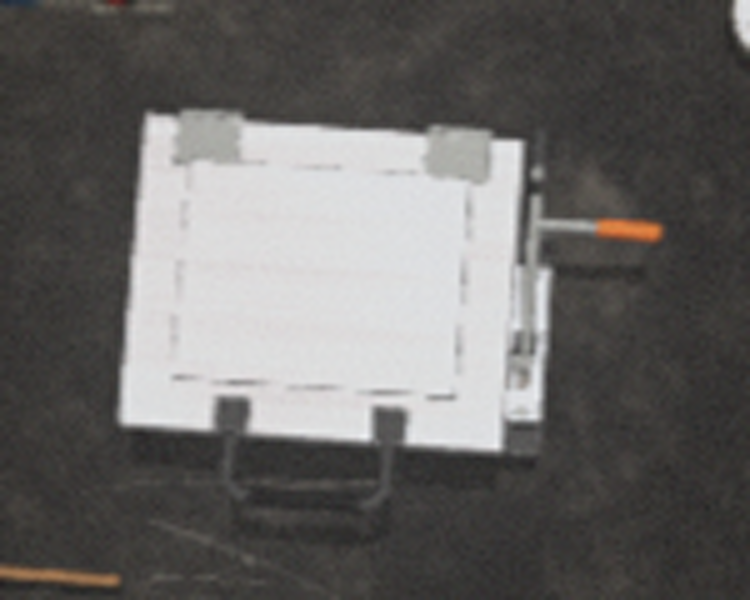

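View pics/side1c.png

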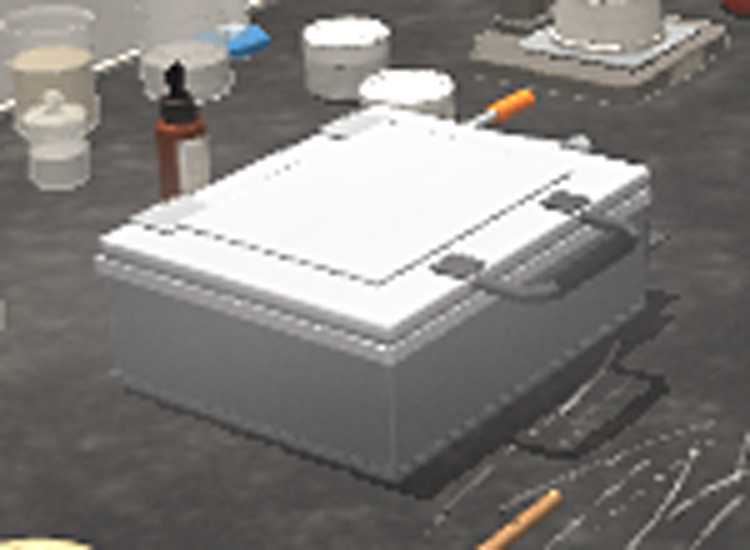

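```bash
python3 - <<'E'
from h import *
p,d,c=load("top1")
cr=np.array([(120,425),(503,452),(523,140),(148,113)])/5+[190-.4,140-.4]
P=onplane(c,cr,0.090);print(P.round(4))
for i in range(4): print(np.linalg.norm(P[i]-P[(i+1)%4]).round(4))
print("center",P.mean(0))
y=P[0]-P[1]+P[3]-P[2]; print("yaw from y edge",np.degrees(np.arctan2(-y[0],y[1]))); x=P[3]-P[0]+P[2]-P[1]; print("yaw x",np.degrees(np.arctan2(x[1],x[0])))
# lid cloud median height, plane
U=np.stack(np.meshgrid(np.arange(225,285),np.arange(172,215)),-1).reshape(-1,2);Q=cloud(c,d,U);print(np.median(Q,0), Q[:,2].std())
hb=np.array([(235,487),(385,492),(310,490)])/5+[190-.4,140-.4]
print("handle",onplane(c,hb,0.09))
gr=np.array([(597,228),(662,232)])/5+[190-.4,140-.4]; print("grip",onplane(c,gr,0.085))
# side camera: lid corners near front-left (box) etc
p,d,c=load("side1")
s=np.array([(388,330),(650,172),(100,240)])/5+[180-.4,170-.4]; print("side",onplane(c,s,0.09)); print(cloud(c,d,np.round(s+[0,-2]).astype(int)))
for nm,uvs in dict(tape=(183,295),tin=(360,194)).items(): print(nm,onplane(c,uvs,0.02))
p,d,c=load("top1")
for nm,uvs in dict(tape=(159,205),mall=(178,254),mall2=(214,256),tin=(387,241),tin2=(347,143),timer=(425,200)).items(): print(nm,onplane(c,uvs,0.02).round(3))
E
```

```text
[[ 0.4799  0.2441  0.09  ]
 [ 0.4695  0.0023  0.09  ]
 [ 0.6684 -0.0053  0.09  ]
 [ 0.6803  0.2352  0.09  ]]
0.2421
0.1991
0.2408
0.2006
center [0.57451161 0.11907355 0.09      ]
yaw from y edge -2.6459984320617944
yaw x -2.3712918909277123
[0.58303184 0.11798492 0.09302499] 0.0632992960014223
handle [[0.44292886 0.16984875 0.09      ]
 [0.44242812 0.07551759 0.09      ]
 [0.44237516 0.1226155  0.09      ]]
grip [[ 0.613695   -0.0537634   0.085     ]
 [ 0.61217999 -0.09511372  0.085     ]]
side [[0.47797505 0.24965059 0.09      ]
 [0.46577023 0.00970126 0.09      ]
 [0.67444756 0.24002239 0.09      ]]
[[ 0.48440949  0.24156677  0.08924137]
 [ 0.57805578 -0.19742059  0.00101237]
 [ 0.83203165  0.08087108 -0.00143438]]
tape [[0.53403185 0.45238137 0.02      ]]
tin [[ 0.44065461 -0.3075505   0.02      ]]
tape [[0.545 0.443 0.02 ]]
mall [[0.384 0.37  0.02 ]]
mall2 [[0.381 0.25  0.02 ]]
tin [[ 0.445 -0.316  0.02 ]]
tin2 [[ 0.771 -0.181  0.02 ]]
timer [[ 0.584 -0.443  0.02 ]]
```

```bash
cat >> h.py <<'E'
from scipy.spatial.transform import Rotation as R
def pose():
    o=bot.get_obs(); q=o["tool_rot"]; return np.array(o["eef_pos"]),R.from_quat([q[1],q[2],q[3],q[0]]),o
def plan(target,axes=None):
    """world target TCP; axes 3x3 desired tool axes columns -> total shift in current tool axes, and turn rotvec deg in tool axes"""
    p,r,o=pose(); print("t",round(o["t"],2),"p",p.round(4),"q",np.round(o["q"],2),"F",np.round(o["contact_force"],1),"w",round(o["gripper_width"],3))
    s=r.inv().apply(np.array(target)-p); print("shift",s.round(4),"norm",np.linalg.norm(s).round(3))
    if axes is not None: print("turn",np.degrees((r.inv()*R.from_matrix(axes)).as_rotvec()).round(2))
E
python3 -m crank '[[[0.042,-0.028,-0.003],[0,0,0],0.085],[[0.042,-0.028,-0.003],[0,0,0],0.085],[[0.042,-0.028,-0.003],[0,0,0],0.085],[[0.042,-0.028,-0.003],[0,0,0],0.085],[[0.042,-0.028,-0.003],[0,0,0],0.085],[[0.042,-0.028,-0.003],[0,0,0],0.085],[[0.042,-0.028,-0.003],[0,0,0],0.085],[[0.042,-0.028,-0.003],[0,0,0],0.085]]'
python3 - <<'E'
from h import *
b=np.radians(-2.5)
bx=np.array([np.cos(b),np.sin(b),0]);by=np.array([-np.sin(b),np.cos(b),0])
A=np.c_[by,bx,[0,0,-1]]
plan([0.434,0.125,0.24],A)
E
```

```text
t: 1.25
eef_pos: [0.4755, -0.3, 0.2695]
tool_rot: [0.0, 0.983, 0.181, 0.0]
contact_force: [0.2, -0.7, -0.7]
gripper_width: 0.996
t 1.25 p [ 0.4755 -0.3     0.2695] q [ 0.57  0.28 -0.14  1.79  0.04  1.07 -0.8 ] F [ 0.2 -0.7 -0.7] w 0.996
shift [ 0.1128 -0.4119  0.0294] norm 0.428
turn [ 2.000e-02  0.000e+00 -6.661e+01]
```

```bash
python3 -m crank '[[[0,0,0],[0,0,-9.5],0.085],[[0,0,0],[0,0,-9.5],0.085],[[0,0,0],[0,0,-9.5],0.085],[[0,0,0],[0,0,-9.5],0.085],[[0,0,0],[0,0,-9.5],0.085],[[0,0,0],[0,0,-9.5],0.085],[[0,0,0],[0,0,-9.6],0.085],[[0.047,-0.006,0],[0,0,0],0.085],[[0.047,-0.006,0],[0,0,0],0.085],[[0.047,-0.006,0],[0,0,0],0.085]]' && python3 -m crank '[[[0.047,-0.007,0.003],[0,0,0],0.085],[[0.047,-0.007,0.003],[0,0,0],0.085],[[0.047,-0.007,0.003],[0,0,0],0.085],[[0.047,-0.007,0.003],[0,0,0],0.085],[[0.047,-0.007,0.003],[0,0,0],0.085],[[0.047,-0.007,0.003],[0,0,0],0.085]]'
python3 - <<'E'
from h import *
b=np.radians(-2.5)
bx=np.array([np.cos(b),np.sin(b),0]);by=np.array([-np.sin(b),np.cos(b),0])
A=np.c_[by,bx,[0,0,-1]]
plan([0.434,0.125,0.24],A)
shot("wrist","w2"); shot("top","t2")
p,d,c=load("t2"); crop(p,190,140,150,120,5,"t2c")
E
```

```text
t: 2.5
eef_pos: [0.4627, -0.1585, 0.2694]
tool_rot: [0.0, 0.723, 0.691, 0.0]
contact_force: [1.0, -0.6, 0.5]
gripper_width: 0.992
t: 3.25
eef_pos: [0.433, 0.1251, 0.2514]
tool_rot: [0.0, 0.722, 0.691, 0.0]
contact_force: [0.9, -0.3, -0.1]
gripper_width: 0.994
t 3.25 p [0.433  0.1251 0.2514] q [ 0.19  0.15 -0.65  2.02  0.11  1.   -0.57] F [ 0.9 -0.3 -0.1] w 0.994
shift [-0.      0.0009  0.0114] norm 0.011
turn [ 0.05  0.01 -0.02]
```

View pics/w2.png

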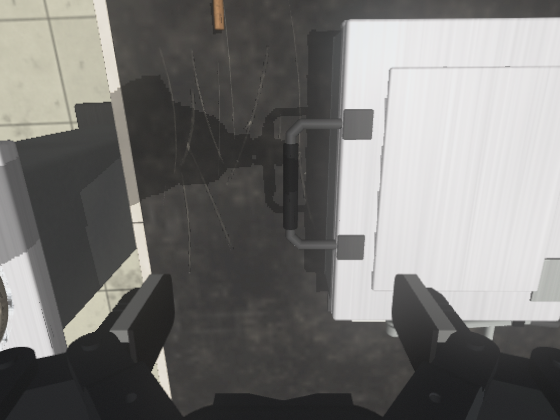

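View pics/t2c.png

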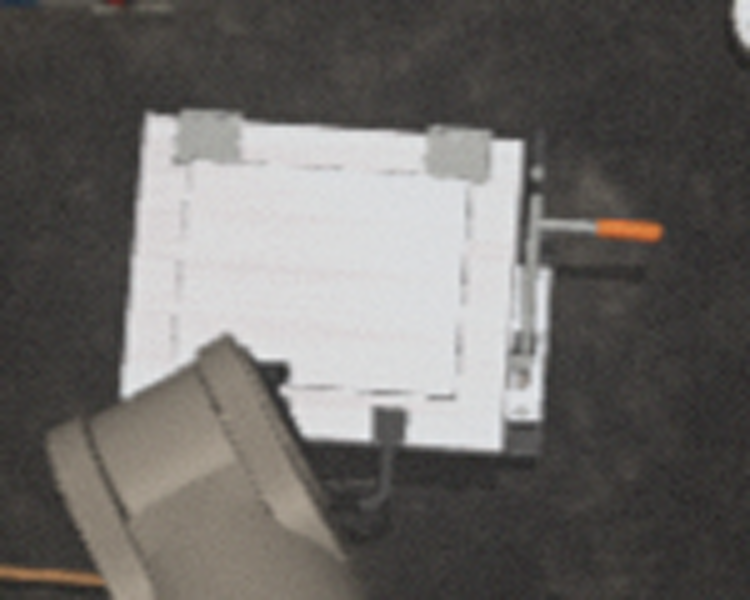

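```bash
python3 - <<'E'
from h import *
p,d,c=load("w2")
print(onplane(c,[(292,140),(291,230),(291.5,185)],0.085).round(4))
print(cloud(c,d,[(292,150),(291,187),(291,220)]).round(4))
print("lid",onplane(c,[(343,20),(333,320)],0.09).round(4))
E
```

```text
[[0.4423 0.1626 0.085 ]
 [0.4389 0.0882 0.085 ]
 [0.4407 0.1268 0.085 ]]
[[0.442  0.1557 0.0899]
 [0.4401 0.1266 0.0904]
 [0.4392 0.099  0.0905]]
lid [[0.4803 0.2441 0.09  ]
 [0.473  0.0033 0.09  ]]
```

```bash
python3 -m crank '[[[0,0.007,0.03],[0,0,0],0.028],[[0,0,0.03],[0,0,0],0.028],[[0,0,0.03],[0,0,0],0.028],[[0,0,0.02],[0,0,0],0.028]]' 20
python3 - <<'E'
from h import *
plan([.440,.1255,.080])
shot("wrist","w3")
E
```

```text
t: 3.85
eef_pos: [0.4399, 0.1225, 0.14]
tool_rot: [-0.0, 0.723, 0.691, -0.001]
contact_force: [-0.4, 0.0, 0.6]
gripper_width: 0.327
t 3.85 p [0.4399 0.1225 0.14  ] q [ 0.12  0.33 -0.61  2.13  0.27  0.76 -0.71] F [-0.4  0.   0.6] w 0.327
shift [0.003 0.    0.06 ] norm 0.06
```

View pics/w3.png

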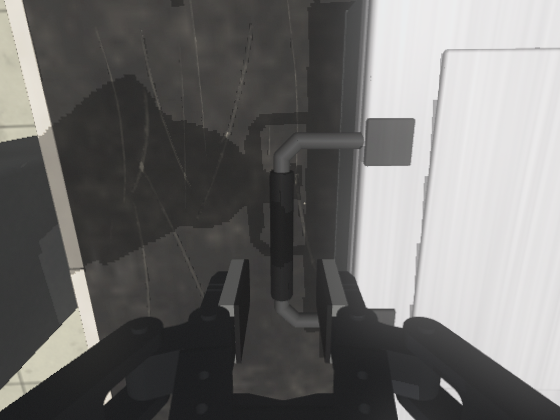

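```bash
python3 -m crank '[[[0.003,0,0.02],[0,0,0],0.028],[[0,0,0.02],[0,0,0],0.028],[[0,0,0.01],[0,0,0],0.028],[[0,0,0.01],[0,0,0],0.028]]' 20 && python3 -m crank '[[[0,0,0],[0,0,0],0.006],[[0,0,0],[0,0,0],0.006],[[0,0,0],[0,0,0],0.006]]' 25
python3 - <<'E'
from h import *
plan([.440,.1255,.080])
E
```

```text
t: 4.4
eef_pos: [0.4409, 0.1263, 0.0813]
tool_rot: [0.0, 0.723, 0.691, 0.0]
contact_force: [-0.1, -0.5, 0.4]
gripper_width: 0.332
t: 4.78
eef_pos: [0.4394, 0.1262, 0.0812]
tool_rot: [-0.0, 0.722, 0.692, -0.001]
contact_force: [-4.7, 0.8, -2.4]
gripper_width: 0.132
t 4.78 p [0.4394 0.1262 0.0812] q [ 0.05  0.43 -0.55  2.17  0.37  0.64 -0.81] F [-4.7  0.8 -2.4] w 0.132
shift [-0.0007  0.0006  0.0012] norm 0.002
```

```bash
python3 - <<'E'
import numpy as np
t=np.arange(0,1.351,.065);x=-.24*np.cos(t)+.005*np.sin(t);z=.24*np.sin(t)+.005*np.cos(t)
for i in range(len(t)-1): print(round(t[i+1],3),[0,round(x[i+1]-x[i],4),round(-(z[i+1]-z[i]),4)])
E
python3 -m crank '[[[0,0.0008,-0.0156],[0,0,0],0.006],[[0,0.0018,-0.0155],[0,0,0],0.006],[[0,0.0028,-0.0153],[0,0,0],0.006]]' 25
```

```text
0.065 [0, np.float64(0.0008), np.float64(-0.0156)]
0.13 [0, np.float64(0.0018), np.float64(-0.0155)]
0.195 [0, np.float64(0.0028), np.float64(-0.0153)]
0.26 [0, np.float64(0.0038), np.float64(-0.0151)]
0.325 [0, np.float64(0.0048), np.float64(-0.0148)]
0.39 [0, np.float64(0.0058), np.float64(-0.0145)]
0.455 [0, np.float64(0.0067), np.float64(-0.0141)]
0.52 [0, np.float64(0.0076), np.float64(-0.0136)]
0.585 [0, np.float64(0.0085), np.float64(-0.0131)]
0.65 [0, np.float64(0.0093), np.float64(-0.0125)]
0.715 [0, np.float64(0.0101), np.float64(-0.0119)]
0.78 [0, np.float64(0.0108), np.float64(-0.0112)]
0.845 [0, np.float64(0.0115), np.float64(-0.0105)]
0.91 [0, np.float64(0.0122), np.float64(-0.0097)]
0.975 [0, np.float64(0.0128), np.float64(-0.0089)]
1.04 [0, np.float64(0.0134), np.float64(-0.0081)]
1.105 [0, np.float64(0.0139), np.float64(-0.0072)]
1.17 [0, np.float64(0.0143), np.float64(-0.0063)]
1.235 [0, np.float64(0.0147), np.float64(-0.0053)]
1.3 [0, np.float64(0.015), np.float64(-0.0043)]
t: 5.15
eef_pos: [0.445, 0.126, 0.1289]
tool_rot: [-0.0, 0.722, 0.692, -0.001]
contact_force: [-4.6, 0.6, -5.2]
gripper_width: 0.131
```

```bash
python3 -m crank '[[[0,0.0038,-0.0151],[0,0,0],0.006],[[0,0.0048,-0.0148],[0,0,0],0.006],[[0,0.0058,-0.0145],[0,0,0],0.006],[[0,0.0067,-0.0141],[0,0,0],0.006],[[0,0.0076,-0.0136],[0,0,0],0.006]]' && python3 -m crank '[[[0,0.0085,-0.0131],[0,0,0],0.006],[[0,0.0093,-0.0125],[0,0,0],0.006],[[0,0.0101,-0.0119],[0,0,0],0.006],[[0,0.0108,-0.0112],[0,0,0],0.006]]'
```

```text
t: 5.78
eef_pos: [0.4728, 0.1247, 0.2011]
tool_rot: [-0.001, 0.722, 0.692, -0.002]
contact_force: [-8.4, -0.1, -0.1]
gripper_width: 0.125
t: 6.28
eef_pos: [0.51, 0.1231, 0.2503]
tool_rot: [-0.001, 0.722, 0.692, -0.003]
contact_force: [-15.4, -2.4, 7.8]
gripper_width: 0.128
```

```bash
python3 -m crank '[[[0,0.0095,-0.0115],[0,0,0],0.006],[[0,0.0105,-0.0107],[0,0,0],0.006],[[0,0.0118,-0.0099],[0,0,0],0.006]]'
```

```text
t: 6.65
eef_pos: [0.5461, 0.1215, 0.2815]
tool_rot: [0.001, 0.723, 0.691, 0.001]
contact_force: [2.4, 0.6, -12.6]
gripper_width: 0.129
```

```bash
python3 -m crank '[[[0,0.0134,-0.0071],[0,0,0],0.006],[[0,0.0139,-0.0062],[0,0,0],0.006],[[0,0.0143,-0.0056],[0,0,0],0.006]]'
```

```text
t: 7.02
eef_pos: [0.5868, 0.1198, 0.3025]
tool_rot: [0.0, 0.723, 0.691, -0.0]
contact_force: [-7.5, -2.7, 9.5]
gripper_width: 0.132
```

```bash
python3 -m crank '[[[0,0.012,-0.0043],[0,0,0],0.006],[[0,0.012,-0.0036],[0,0,0],0.006],[[0,0.011,-0.003],[0,0,0],0.006],[[0,0,0],[0,0,0],0.006]]'
python3 - <<'E'
from h import *
p,d,c=shot("side","s4"); crop(p,160,100,180,150,4,"s4c")
shot("top","t4"); shot("wrist","w4")
E
```

```text
t: 7.52
eef_pos: [0.624, 0.1181, 0.3137]
tool_rot: [0.002, 0.723, 0.691, 0.002]
contact_force: [-3.4, -1.9, 8.3]
gripper_width: 0.13
```

View pics/s4c.png

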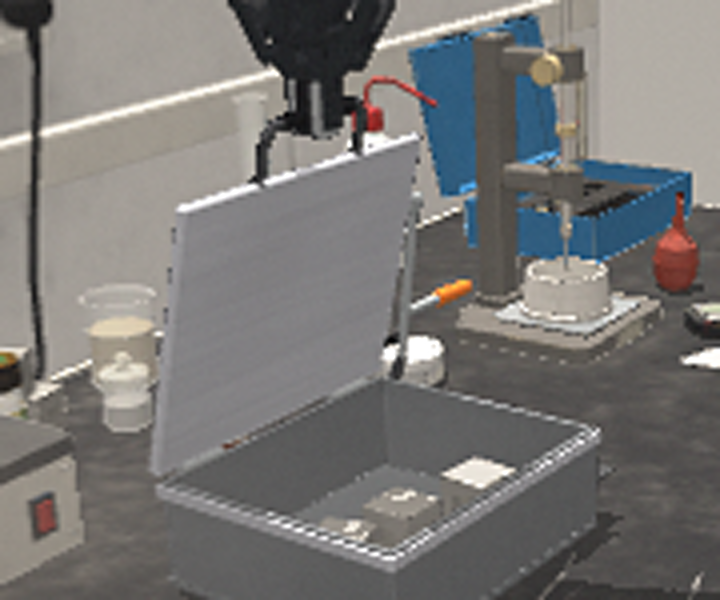

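View pics/t4.png

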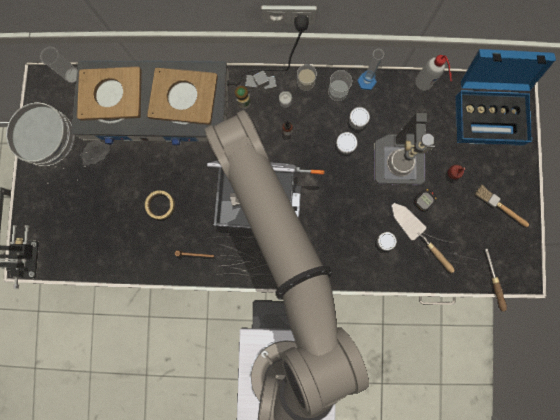

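View pics/w4.png

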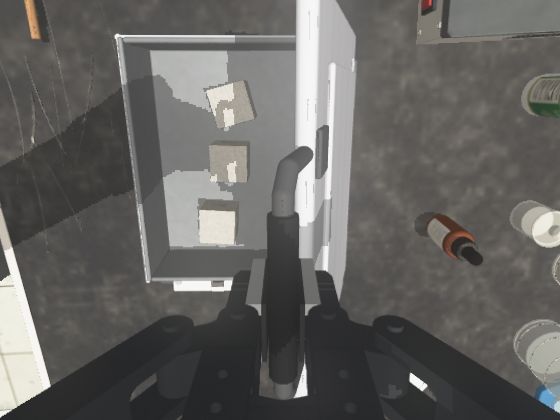

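```bash
python3 -m crank '[[[0,0,0],[0,0,0],0.035],[[0,0,0],[0,0,0],0.035],[[0,0,0],[0,0,0],0.035],[[0,0,-0.03],[0,0,0],0.035],[[0,0,-0.04],[0,0,0],0.035]]'
python3 - <<'E'
from h import *
plan([.6,0,.38])
p,d,c=shot("side","s5"); crop(p,160,100,180,150,4,"s5c")
p,d,c=shot("wrist","w5")
E
```

```text
t: 8.3
eef_pos: [0.621, 0.1183, 0.3801]
tool_rot: [-0.001, 0.722, 0.692, -0.001]
contact_force: [0.9, 0.8, 0.4]
gripper_width: 0.409
t 8.3 p [0.621  0.1183 0.3801] q [ 0.14  0.38 -0.59  1.45  0.21  1.38 -0.5 ] F [0.9 0.8 0.4] w 0.409
shift [-0.1191 -0.0159  0.0002] norm 0.12
```

View pics/s5c.png

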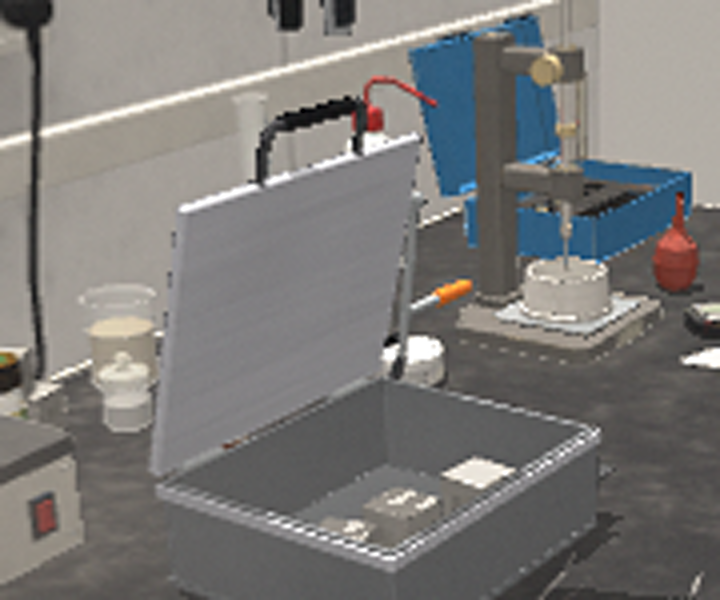

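View pics/w5.png

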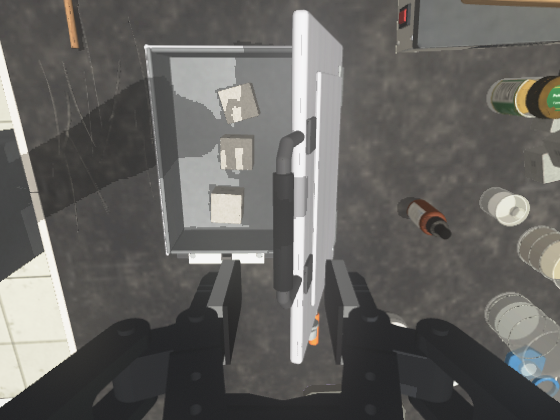

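```bash
python3 -m crank '[[[-0.05,0,0],[0,0,0],0.05],[[-0.05,0,0],[0,0,0],0.05],[[-0.05,0,0],[0,0,0],0.05],[[-0.05,0,0],[0,0,0],0.05],[[-0.05,-0.003,0.0],[0,0,0],0.05],[[-0.05,-0.003,0.0],[0,0,0],0.05],[[-0.05,-0.003,0.0],[0,10,0],0.05],[[0,0,0.0],[0,10,0],0.05],[[0,0,0.0],[0,10,0],0.05],[[0,0,0.0],[0,10,0],0.05]]'
python3 - <<'E'
from h import *
plan([.6,-.25,.38])
p,d,c=shot("wrist","w6"); shot("top","t6"); p=load("t6")[0]; crop(p,190,140,150,120,5,"t6c")
E
```

```text
t: 9.65
eef_pos: [0.5973, -0.2316, 0.3807]
tool_rot: [-0.238, 0.678, 0.649, 0.249]
contact_force: [0.8, -0.8, -0.3]
gripper_width: 0.583
t 9.65 p [ 0.5973 -0.2316  0.3807] q [ 0.89  0.59 -0.56  1.3  -0.36  1.58  0.37] F [ 0.8 -0.8 -0.3] w 0.583
shift [-0.0144  0.0035 -0.0113] norm 0.019
```

View pics/w6.png

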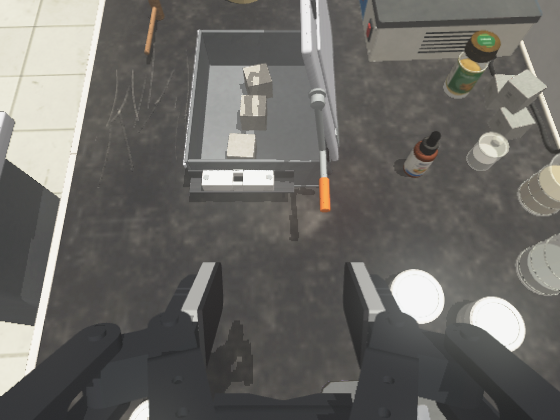

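View pics/t6c.png

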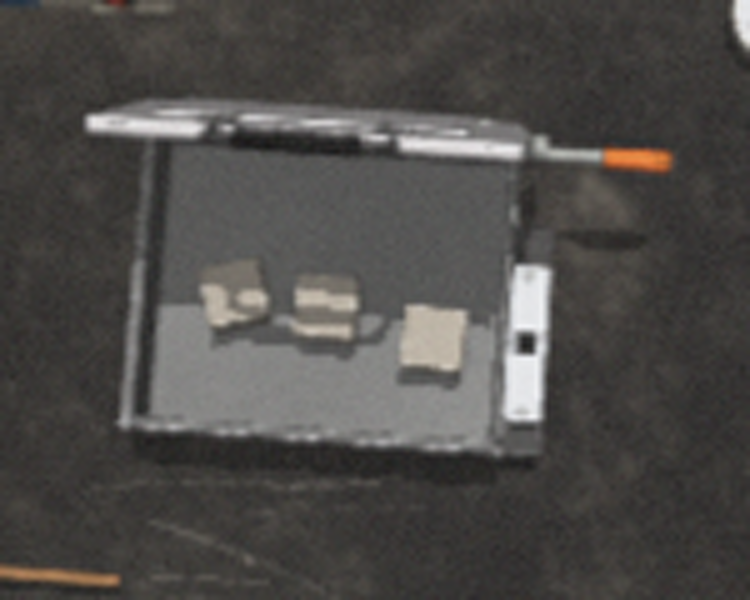

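```bash
python3 - <<'E'
from h import *
p,d,c=load("t6")
g=p.astype(int).sum(2)
sub=g[190:226,288:304]; 
up=cv2.resize(p[185:230,285:305],None,fx=12,fy=12,interpolation=cv2.INTER_NEAREST); cv2.imwrite("pics/t6r.png",up[:,:,::-1])
q=lambda u:np.array(u)/5+[189.6,139.6]
print("top hole",onplane(c,q((525,343)),.058).round(4),"rail ends",onplane(c,q([(531,265),(522,421)]),.058).round(4))
w,dw,cw=load("w6")
up=cv2.resize(w[160:200,185:295],None,fx=7,fy=7,interpolation=cv2.INTER_NEAREST); cv2.imwrite("pics/w6r.png",up[:,:,::-1])
hsv=cv2.cvtColor(w,cv2.COLOR_RGB2HSV); o=((hsv[...,0]<16)&(hsv[...,1]>150)&(hsv[...,2]>120)).astype(np.uint8); o[:170]=0;o[220:]=0;o[:,:300]=0;o[:,340:]=0
uv=np.argwhere(o)[:,::-1]; P=cloud(cw,dw,uv); print(cv2.minAreaRect(uv.astype(np.float32))); print(np.median(P,0).round(4),np.percentile(P,2,0).round(4),np.percentile(P,98,0).round(4))
t=cv2.cvtColor(p,cv2.COLOR_RGB2HSV); o=((t[...,0]<16)&(t[...,1]>150)&(t[...,2]>120)); o[:165]=0;o[180:]=0;o[:,:305]=0;o[:,330:]=0
uv=np.argwhere(o)[:,::-1]; P=cloud(c,d,uv);print("top grip",np.median(P,0).round(4),uv.mean(0))
E
```

```text
top hole [[ 0.5418 -0.01    0.058 ]] rail ends [[ 0.5926 -0.0126  0.058 ]
 [ 0.4915 -0.0093  0.058 ]]
((324.22576904296875, 194.46702575683594), (33.2838134765625, 9.853462219238281), 87.39744567871094)
[ 0.6506 -0.079   0.1347] [ 0.6461 -0.0963  0.1289] [ 0.658 -0.058  0.137]
top grip [ 0.6499 -0.0759  0.1342] [317.22 171.44]
```

View pics/w6r.png

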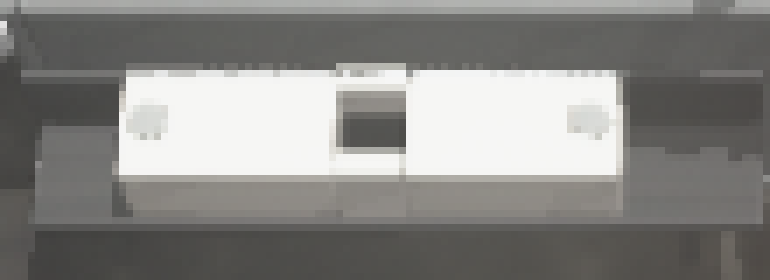

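View pics/t6r.png

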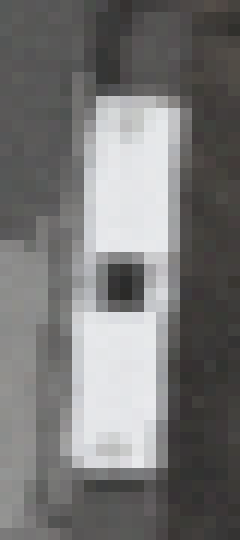

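```bash
python3 - <<'E'
from h import *
w,dw,cw=load("w6")
q=lambda u:np.array(u)/7+[184.5,159.5]
H=onplane(cw,q([(370.5,121),(119,123),(623,123)]),.058);print(H.round(4))
v=H[2]-H[1];print(np.linalg.norm(v),np.degrees(np.arctan2(v[1],v[0])))
# grip rays of both cams, closest point
def ray(c,uv):
    E=c["extrinsics"]; r=E[:3,:3]@rays(c,uv)[0]; return E[:3,3],r/np.linalg.norm(r)
p,d,c=load("t6")
o1,r1=ray(c,(317.2,171.4)); o2,r2=ray(cw,(324.2,194.5))
A=np.c_[r1,-r2]; s=np.linalg.lstsq(A,o2-o1,rcond=None)[0]; print((o1+s[0]*r1).round(4),(o2+s[1]*r2).round(4))
E
```

```text
[[ 0.5446 -0.012   0.058 ]
 [ 0.4948 -0.0103  0.058 ]
 [ 0.5947 -0.0145  0.058 ]]
0.1000389638390579 -2.387035648333521
[ 0.6506 -0.0766  0.1296] [ 0.6527 -0.0764  0.13  ]
```

```bash
python3 - <<'E'
from h import *
plan([.6515,-.131,.190]); print(pose()[1].as_matrix().round(3))
plan([.6515,-.077,.126])
E
```

```text
t 9.75 p [ 0.5956 -0.2359  0.3755] q [ 0.89  0.59 -0.55  1.3  -0.36  1.58  0.37] F [-0.3 -0.5 -1. ] w 0.587
shift [-0.0372  0.0517  0.2109] norm 0.22
[[ 0.044  0.999  0.028]
 [ 0.763 -0.051  0.644]
 [ 0.645 -0.007 -0.764]]
t 9.75 p [ 0.5956 -0.2359  0.3755] q [ 0.89  0.59 -0.55  1.3  -0.36  1.58  0.37] F [-0.3 -0.5 -1. ] w 0.587
shift [-0.0373  0.0494  0.2947] norm 0.301
```

```bash
python3 -m crank '[[[-0.0074,0.0102,0.042],[0,0,0],0.05],[[-0.0074,0.0102,0.042],[0,0,0],0.05],[[-0.0074,0.0102,0.042],[0,0,0],0.05],[[-0.0074,0.0102,0.042],[0,0,0],0.05],[[-0.0074,0.0102,0.042],[0,0,0],0.05],[[0,0,0],[0,0,0],0.05]]'
python3 - <<'E'
from h import *
plan([.6515,-.077,.126])
p,d,c=shot("wrist","w7")
E
```

```text
t: 10.5
eef_pos: [0.6518, -0.122, 0.1939]
tool_rot: [-0.238, 0.677, 0.652, 0.245]
contact_force: [0.5, 0.1, -0.2]
gripper_width: 0.585
t 10.5 p [ 0.6518 -0.122   0.1939] q [ 0.74  0.74 -0.57  1.5  -0.33  1.19  0.38] F [ 0.5  0.1 -0.2] w 0.585
shift [-0.0092 -0.0017  0.081 ] norm 0.082
```

View pics/w7.png

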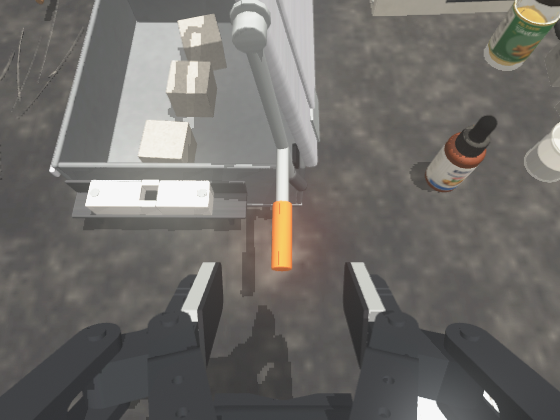

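```bash
python3 - <<'E'
from h import *
w,dw,cw=load("w7")
hsv=cv2.cvtColor(w,cv2.COLOR_RGB2HSV); o=((hsv[...,0]<16)&(hsv[...,1]>150)&(hsv[...,2]>120)).astype(np.uint8); o[:190]=0;o[280:]=0;o[:,:265]=0;o[:,300:]=0
uv=np.argwhere(o)[:,::-1]; P=cloud(cw,dw,uv);print(np.median(P,0).round(4),np.percentile(P,2,0).round(4),np.percentile(P,98,0).round(4))
print("hole",onplane(cw,[(150,191.5)],.058).round(4), "rail ends",onplane(cw,[(88,194),(212,196)],.058).round(4))
up=cv2.resize(w[170:225,75:225],None,fx=5,fy=5,interpolation=cv2.INTER_NEAREST); cv2.imwrite("pics/w7r.png",up[:,:,::-1])
E
```

```text
[ 0.6497 -0.0802  0.1334] [ 0.6467 -0.0964  0.1282] [ 0.6586 -0.0578  0.1363]
hole [[ 0.5462 -0.0112  0.058 ]] rail ends [[ 0.496  -0.0117  0.058 ]
 [ 0.5972 -0.0171  0.058 ]]
```

View pics/w7r.png

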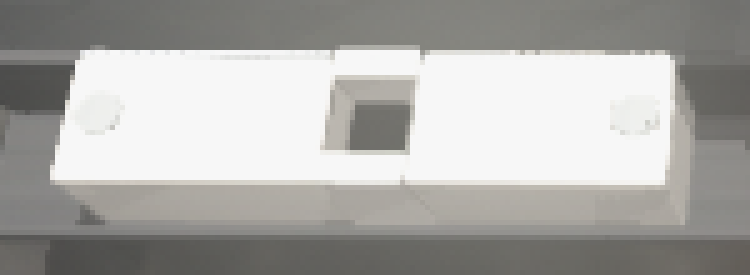

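```bash
python3 -m crank '[[[-0.003,-0.001,0.027],[0,0,0],0.05],[[-0.003,0,0.027],[0,0,0],0.05],[[-0.003,0,0.027],[0,0,0],0.05],[[0,0,0],[0,0,0],0.05]]' 
python3 - <<'E'
from h import *
plan([.6515,-.077,.126])
p,d,c=shot("wrist","w8")
E
```

```text
t: 11.05
eef_pos: [0.6536, -0.0807, 0.1286]
tool_rot: [-0.236, 0.678, 0.65, 0.247]
contact_force: [-0.1, -0.7, -0.4]
gripper_width: 0.588
t 11.05 p [ 0.6536 -0.0807  0.1286] q [ 0.7   0.8  -0.57  1.58 -0.33  1.04  0.4 ] F [-0.1 -0.7 -0.4] w 0.588
shift [ 0.0012 -0.0022  0.0043] norm 0.005
```

View pics/w8.png

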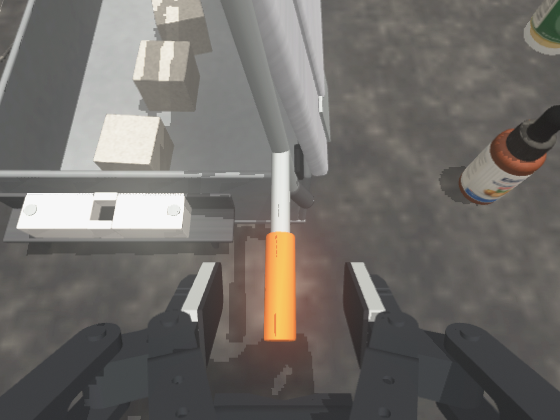

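```bash
python3 -m crank '[[[0.001,-0.002,0.004],[0,0,0],0.03],[[0,0,0],[0,0,0],0.006],[[0,0,0],[0,0,0],0.006],[[0,0,0],[0,0,0],0.006],[[0,0,0],[0,0,0],0.006]]' 30
python3 - <<'E'
from h import *
plan([.6515,-.077,.126]); p,r,o=pose(); print("grasp",p-0.005*r.as_matrix()[:,2])
p,d,c=shot("wrist","w9")
E
```

```text
t: 11.72
eef_pos: [0.6523, -0.0785, 0.1263]
tool_rot: [-0.236, 0.679, 0.65, 0.247]
contact_force: [-2.4, -3.0, 6.5]
gripper_width: 0.126
t 11.72 p [ 0.6523 -0.0785  0.1263] q [ 0.7   0.8  -0.57  1.58 -0.33  1.03  0.4 ] F [-2.4 -3.   6.5] w 0.126
shift [ 0.0009 -0.0009  0.0012] norm 0.002
grasp [ 0.6521678  -0.08169556  0.13014015]
```

View pics/w9.png

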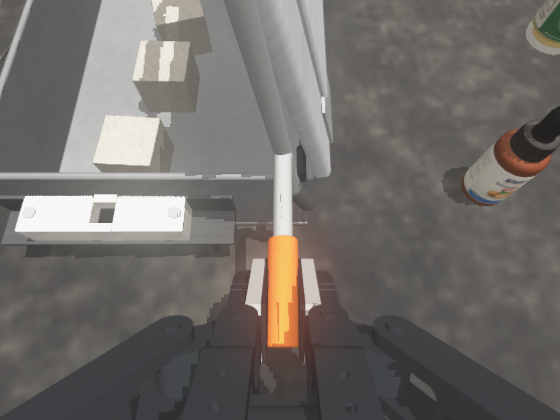

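```bash
cat > kin.py <<'E'
import numpy as np
from scipy.optimize import fsolve
def fk(th,al):
    piv=np.array([100-145*np.cos(th)+5*np.sin(th),80+145*np.sin(th)+5*np.cos(th)])
    ex=np.array([np.cos(al),-np.sin(al)]); ez=np.array([np.sin(al),np.cos(al)])
    return piv,piv+92*ex,piv+154.5*ex+7.1*ez
def ik_tip(T,g=(1.2,1.9)): return fsolve(lambda v:fk(*v)[2]-T,g)
def ik_peg(P,g=(1.2,1.9)): return fsolve(lambda v:fk(*v)[1]-P,g)
def row(d): # box dX,dZ mm -> tool shift m
    return [round(.645*d[1]/1000,4),round(d[0]/1000,4),round(-.764*d[1]/1000,4)]
E
python3 - <<'E'
from kin import *
prev=fk(1.316,1.39)[1]
for al in np.linspace(1.39,1.95,9)[1:]:
    _,p,t=fk(1.316,al); print(round(al,3),p.round(1),"tip",t.round(1),row(p-prev)); prev=p
for T in [(-25,70),(-25,64),(-25,59),(-25,47)]:
    th,al=ik_tip(T); print(T,th.round(3),(al-th).round(3),fk(th,al)[1].round(1))
E
```

```text
1.46 [ 78.5 130.1] tip [92.4 68.8] [np.float64(-0.0006), np.float64(-0.0064), np.float64(0.0007)]
1.53 [ 72.  129.7] tip [81.7 67.5] [np.float64(-0.0003), np.float64(-0.0064), np.float64(0.0004)]
1.6 [ 65.6 129.6] tip [70.9 66.9] [np.float64(-0.0), np.float64(-0.0064), np.float64(0.0)]
1.67 [ 59.2 130. ] tip [60.1 67.1] [np.float64(0.0003), np.float64(-0.0064), np.float64(-0.0003)]
1.74 [ 52.8 130.9] tip [49.3 68.1] [np.float64(0.0006), np.float64(-0.0064), np.float64(-0.0007)]
1.81 [ 46.5 132.2] tip [38.6 69.8] [np.float64(0.0008), np.float64(-0.0063), np.float64(-0.001)]
1.88 [ 40.3 133.9] tip [28.  72.2] [np.float64(0.0011), np.float64(-0.0062), np.float64(-0.0013)]
1.95 [ 34.2 136.1] tip [17.7 75.4] [np.float64(0.0014), np.float64(-0.0061), np.float64(-0.0017)]
(-25, 70) 1.095 0.941 [ -3.3 129. ]
(-25, 64) 1.045 0.946 [ -6. 124.]
(-25, 59) 1.003 0.951 [ -8.2 119.6]
(-25, 47) 0.9 0.97 [-13.3 108.8]
```

```bash
python3 -m crank '[[[-0.0006,-0.0064,0.0007],[0,0,0],0.006],[[-0.0003,-0.0064,0.0004],[0,0,0],0.006],[[0,-0.0064,0],[0,0,0],0.006],[[0.0003,-0.0064,-0.0003],[0,0,0],0.006]]' 20; python3 -m crank '[[[0.0006,-0.0064,-0.0007],[0,0,0],0.006],[[0.0008,-0.0063,-0.001],[0,0,0],0.006],[[0.0011,-0.0062,-0.0013],[0,0,0],0.006],[[0.0014,-0.0061,-0.0017],[0,0,0],0.006]]' 20
python3 - <<'E'
from h import *
plan([.6515,-.077,.126]); p,r,o=pose(); print("grasp",p-0.005*r.as_matrix()[:,2])
p,d,c=shot("wrist","w10")
p,d,c=shot("side","s10"); crop(p,160,100,180,150,4,"s10c")
E
```

```text
t: 12.28
eef_pos: [0.6249, -0.0773, 0.1229]
tool_rot: [-0.237, 0.679, 0.65, 0.246]
contact_force: [2.7, -0.9, -10.6]
gripper_width: 0.13
t: 12.78
eef_pos: [0.6009, -0.0761, 0.1308]
tool_rot: [-0.236, 0.679, 0.65, 0.247]
contact_force: [0.1, -3.9, -7.9]
gripper_width: 0.133
t 12.78 p [ 0.6009 -0.0761  0.1308] q [ 0.76  0.73 -0.6   1.71 -0.35  0.99  0.44] F [ 0.1 -3.9 -7.9] w 0.133
shift [-0.002   0.0506  0.0045] norm 0.051
grasp [ 0.60075162 -0.07931709  0.13460171]
```

View pics/w10.png

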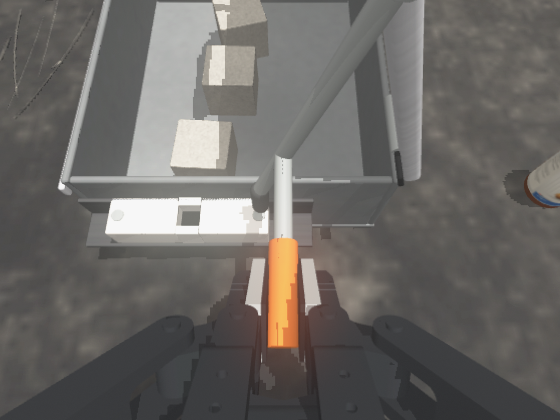

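View pics/s10c.png

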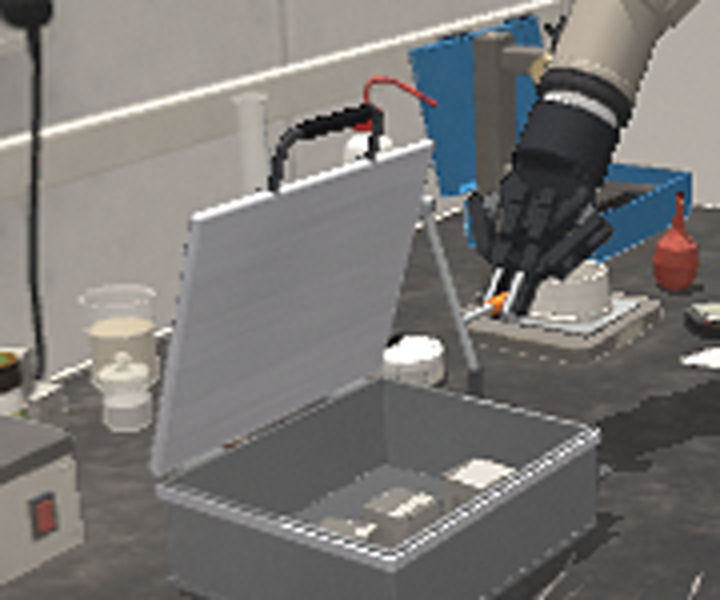

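```bash
python3 - <<'E'
from kin import *
P0=np.array([34.0,134.6]); v=ik_peg(P0,(1.31,1.95)); print(v,v[1]-v[0],fk(*v)[2])
prev=P0;g=v
for T in [(10,75),(2,75),(-6,75),(-14,75),(-20,74),(-25,73)]:
    g=ik_tip(T,g); p=fk(*g)[1]; print(T,g.round(3),p.round(1),row(p-prev)); prev=p
E
```

```text
[1.29757171 1.92243348] 0.624861770074195 [19.13834895 73.47887985]
(10, 75) [1.279 1.967] [ 27.5 135.4] [np.float64(0.0005), np.float64(-0.0065), np.float64(-0.0006)]
(2, 75) [1.246 1.99 ] [ 21. 135.] [np.float64(-0.0003), np.float64(-0.0066), np.float64(0.0003)]
(-6, 75) [1.213 2.015] [ 14.4 134.5] [np.float64(-0.0003), np.float64(-0.0065), np.float64(0.0004)]
(-14, 75) [1.181 2.04 ] [  7.9 134. ] [np.float64(-0.0003), np.float64(-0.0065), np.float64(0.0004)]
(-20, 74) [1.148 2.051] [  2.6 132.7] [np.float64(-0.0008), np.float64(-0.0053), np.float64(0.001)]
(-25, 73) [1.12 2.06] [ -1.9 131.5] [np.float64(-0.0008), np.float64(-0.0045), np.float64(0.0009)]
```

```bash
python3 -m crank '[[[0.0005,-0.0065,-0.0006],[0,0,0],0.006],[[-0.0003,-0.0066,0.0003],[0,0,0],0.006],[[-0.0003,-0.0065,0.0004],[0,0,0],0.006],[[-0.0003,-0.0065,0.0004],[0,0,0],0.006],[[-0.0008,-0.0053,0.001],[0,0,0],0.006],[[-0.0008,-0.0045,0.0009],[0,0,0],0.006],[[0,0,0],[0,0,0],0.006]]'
python3 - <<'E'
from h import *
from kin import *
p,r,o=pose(); gp=p-0.005*r.as_matrix()[:,2]; print("grasp",gp, o["contact_force"])
P=[1000*((gp[0]-.5751)*.9991+.0083),gp[2]*1000]; v=ik_peg(P,(1.1,2.05)); print(P,v,v[1]-v[0],fk(*v)[2])
p,d,c=shot("wrist","w11"); crop(p,100,150,160,110,5,"w11r")
p,d,c=shot("top","t11"); crop(p,260,150,75,85,7,"t11c")
E
```

```text
t: 13.75
eef_pos: [0.567, -0.0744, 0.129]
tool_rot: [-0.235, 0.679, 0.65, 0.248]
contact_force: [0.5, -6.3, -2.1]
gripper_width: 0.126
grasp [ 0.56683343 -0.07765519  0.13283643] [ 0.50807375 -6.32209564 -2.11631289]
[np.float64(0.04086796001947883), np.float64(132.83643283046243)] [1.13859519 2.06654033] 0.9279451399446665 [-23.44425387  74.48312056]
```

View pics/w11.png

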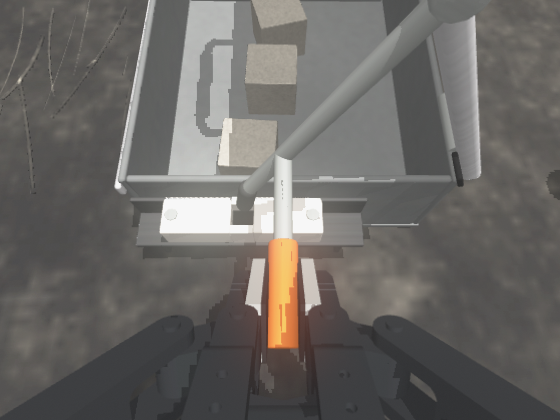

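View pics/t11c.png

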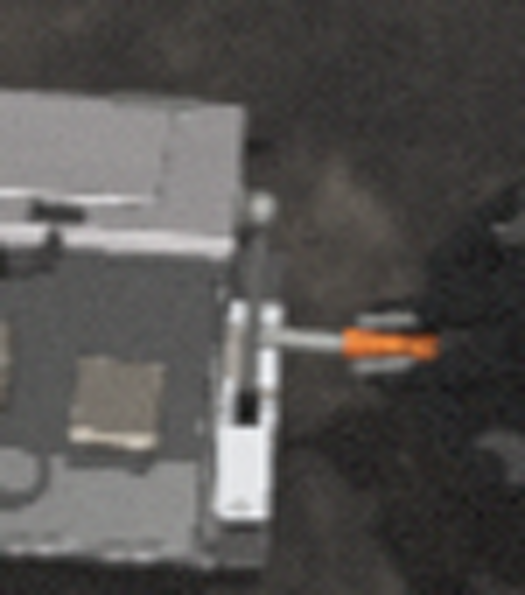

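View pics/w11r.png

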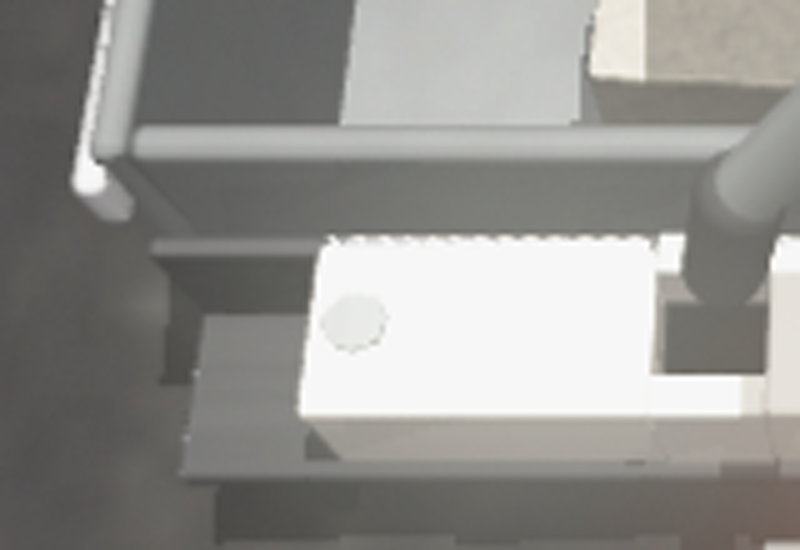

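```bash
python3 - <<'E'
from h import *
p,d,c=load("w11")
E=c["extrinsics"]
H=onplane(c,[(100+711/5-.4,150+324/5-.4)],.058)[0]; print("hole",H)
T=onplane(c,[(100+727/5-.4,150+300/5-.4)],.0745)[0]; print("tip on z .0745",T)
r=E[:3,:3]@rays(c,(244.9,208.5))[0]
for y in (-.010,-.012,-.014): s=(y-E[1,3])/r[1]; print(y,E[:3,3]+s*r)
print(cloud(c,d,[(245,200),(245,205),(245,208),(242,222),(225,215)]).round(4))
b=np.radians(-2.4)
for n,q in(("hole",H),("tip",T)):
    e=q[:2]-[.5751,.1188]; print(n,(e[0]*np.cos(b)+e[1]*np.sin(b)).round(4),(-e[0]*np.sin(b)+e[1]*np.cos(b)).round(4))
E
```

```text
hole [ 0.54467433 -0.01191533  0.058     ]
tip on z .0745 [ 0.54808316 -0.01548566  0.0745    ]
-0.01 [ 0.54701889 -0.01        0.06275959]
-0.012 [ 0.54743983 -0.012       0.06765107]
-0.014 [ 0.54786077 -0.014       0.07254255]
[[ 0.5495 -0.0165  0.0907]
 [ 0.5489 -0.0165  0.0838]
 [ 0.5484 -0.0162  0.0786]
 [ 0.5438 -0.0131  0.0475]
 [ 0.534  -0.0111  0.056 ]]
hole -0.0249 -0.1319
tip -0.0214 -0.1353
```

```bash
python3 - <<'E'
from kin import *
P0=np.array([0.04,132.8]); v=ik_peg(P0,(1.13,2.06)); 
prev=P0;g=v
for T in [(-24.5,72),(-25.5,69),(-26,66),(-26,63)]:
    g=ik_tip(T,g); p=fk(*g)[1]; print(T,g.round(3),p.round(1),row(p-prev)); prev=p
E
```

```text
(-24.5, 72) [1.114 2.051] [ -1.9 130.7] [np.float64(-0.0013), np.float64(-0.002), np.float64(0.0016)]
(-25.5, 69) [1.085 2.031] [ -4.1 128.2] [np.float64(-0.0017), np.float64(-0.0022), np.float64(0.002)]
(-26, 66) [1.059 2.01 ] [ -5.8 125.6] [np.float64(-0.0017), np.float64(-0.0017), np.float64(0.002)]
(-26, 63) [1.034 1.988] [ -7.2 123. ] [np.float64(-0.0017), np.float64(-0.0013), np.float64(0.002)]
```

```bash
python3 -m crank '[[[-0.0013,-0.002,0.0016],[0,0,0],0.006],[[-0.0017,-0.0022,0.002],[0,0,0],0.006],[[-0.0017,-0.0017,0.002],[0,0,0],0.006],[[-0.0017,-0.0013,0.002],[0,0,0],0.006],[[0,0,0],[0,0,0],0.006]]'
cat > look.py <<'E'
import sys
from h import *
from kin import *
n=sys.argv[1]
p,r,o=pose(); gp=p-0.005*r.as_matrix()[:,2]; print("t",o["t"],"grasp",gp, "F",np.round(o["contact_force"],1))
P=[1000*((gp[0]-.5751)*.9991+.0083),gp[2]*1000]; v=ik_peg(P,(1.1,2.05)); print(np.round(P,1),v.round(3),"phi",v[1]-v[0],"tip",fk(*v)[2].round(1))
p,d,c=shot("wrist",n); crop(p,150,130,160,110,5,n+"r")
E
python3 look.py w12
```

```text
t: 14.48
eef_pos: [0.5601, -0.0741, 0.1194]
tool_rot: [-0.235, 0.679, 0.65, 0.248]
contact_force: [-0.7, -6.5, 0.0]
gripper_width: 0.127
t 14.475 grasp [ 0.55993438 -0.0773435   0.12325326] F [-0.7 -6.5  0. ]
[ -6.9 123.3] [1.037 1.989] phi 0.9519750196976371 tip [-25.7  63.2]
```

View pics/w12r.png

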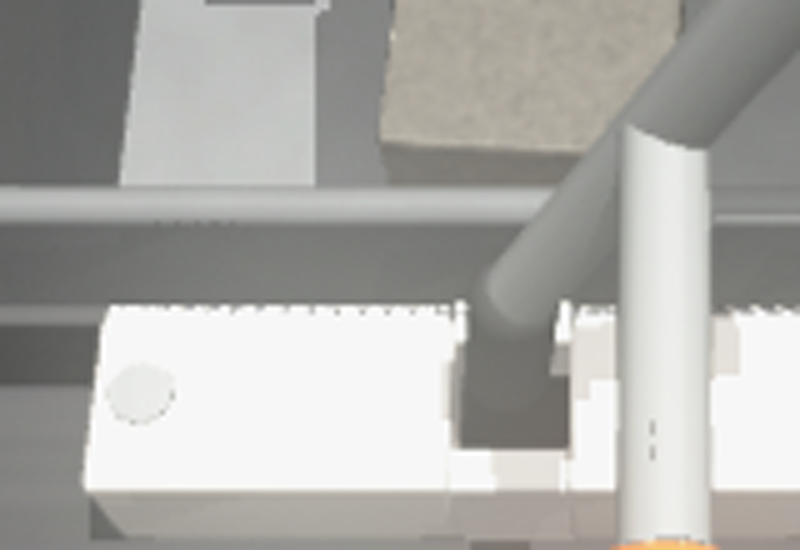

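```bash
python3 - <<'E'
from kin import *
P0=np.array([-6.9,123.3]); g=ik_peg(P0,(1.03,1.98)); 
prev=P0
for z in [60,57,54,51,48,46.5]:
    g=ik_tip((-25.5,z),g); p=fk(*g)[1]; print(z,g.round(3),p.round(1),row(p-prev)); prev=p
E
python3 -m crank '[[[-0.0017,-0.0012,0.002],[0,0,0],0.006],[[-0.0017,-0.0013,0.002],[0,0,0],0.006]]'
```

```text
60 [1.01  1.964] [ -8.1 120.5] [np.float64(-0.0018), np.float64(-0.0012), np.float64(0.0022)]
57 [0.984 1.942] [ -9.4 117.8] [np.float64(-0.0017), np.float64(-0.0013), np.float64(0.002)]
54 [0.959 1.921] [-10.7 115.1] [np.float64(-0.0017), np.float64(-0.0013), np.float64(0.002)]
51 [0.933 1.9  ] [-12.  112.4] [np.float64(-0.0017), np.float64(-0.0013), np.float64(0.0021)]
48 [0.908 1.88 ] [-13.3 109.7] [np.float64(-0.0018), np.float64(-0.0013), np.float64(0.0021)]
46.5 [0.895 1.87 ] [-13.9 108.3] [np.float64(-0.0009), np.float64(-0.0006), np.float64(0.0011)]
t: 14.78
eef_pos: [0.5581, -0.0741, 0.1145]
tool_rot: [-0.235, 0.679, 0.65, 0.249]
contact_force: [-1.3, -5.8, 1.4]
gripper_width: 0.128
```

```bash
python3 -m crank '[[[-0.0009,-0.0006,0.001],[0,0,0],0.006],[[-0.0008,-0.0007,0.001],[0,0,0],0.006]]'; python3 look.py w13
```

```text
t: 15.02
eef_pos: [0.5566, -0.0741, 0.1117]
tool_rot: [-0.235, 0.679, 0.65, 0.249]
contact_force: [-0.7, -5.8, 0.2]
gripper_width: 0.126
t 15.025 grasp [ 0.55646824 -0.07729765  0.11551278] F [-0.7 -5.8  0.2]
[-10.3 115.5] [0.963 1.922] phi 0.9586735739901694 tip [-25.1  54.4]
```

View pics/w13r.png

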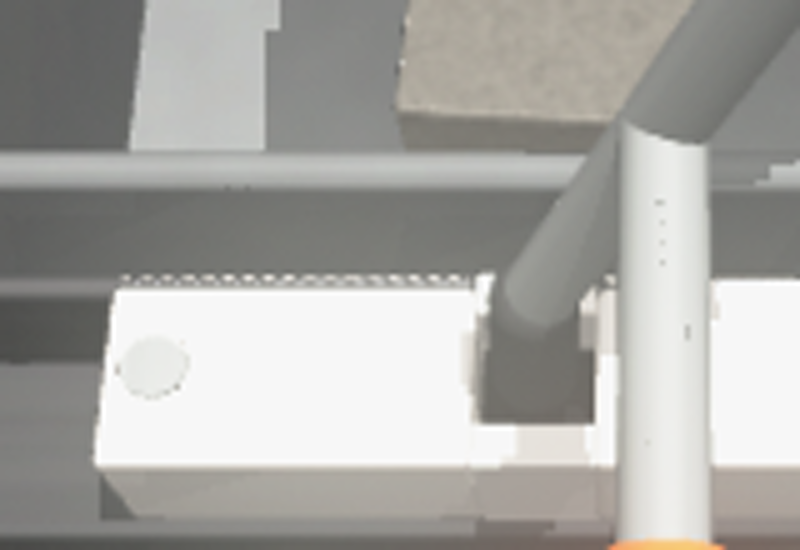

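```bash
python3 -m crank '[[[-0.0009,-0.0007,0.001],[0,0,0],0.006],[[-0.0008,-0.0006,0.0011],[0,0,0],0.006]]'; python3 -m crank '[[[-0.0009,-0.0007,0.001],[0,0,0],0.006],[[-0.0009,-0.0006,0.0011],[0,0,0],0.006]]'; python3 look.py w14
```

```text
t: 15.32
eef_pos: [0.5553, -0.074, 0.109]
tool_rot: [-0.235, 0.679, 0.65, 0.248]
contact_force: [-2.0, -6.2, 1.7]
gripper_width: 0.126
t: 15.58
eef_pos: [0.5541, -0.074, 0.1063]
tool_rot: [-0.235, 0.679, 0.65, 0.249]
contact_force: [-0.6, -6.8, 5.6]
gripper_width: 0.128
t 15.575 grasp [ 0.55392019 -0.07716343  0.11014115] F [-0.6 -6.8  5.6]
[-12.9 110.1] [0.912 1.881] phi 0.9687486689100069 tip [-25.2  48.5]
```

View pics/w14r.png

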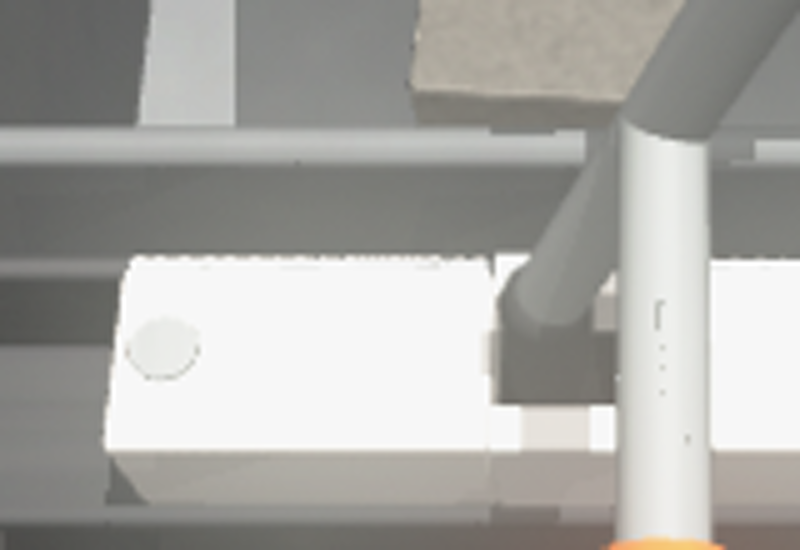

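```bash
python3 -m crank '[[[-0.0003,-0.0003,0.0004],[0,0,0],0.006],[[0,0,0],[0,0,0],0.006]]'; python3 -m crank '[[[-0.0003,-0.0002,0.0004],[0,0,0],0.006],[[0,0,0],[0,0,0],0.006]]'
```

```text
t: 15.88
eef_pos: [0.5541, -0.0739, 0.1063]
tool_rot: [-0.235, 0.679, 0.65, 0.249]
contact_force: [-1.0, -7.5, 3.4]
gripper_width: 0.126
t: 16.12
eef_pos: [0.554, -0.0739, 0.1062]
tool_rot: [-0.235, 0.679, 0.65, 0.249]
contact_force: [-1.6, -7.5, 6.2]
gripper_width: 0.131
```

```bash
python3 -m crank '[[[0,0,0],[0,0,0],0.02],[[0,0,0],[0,0,0],0.03],[[0,0,0],[0,0,0],0.04],[[0,0,0],[0,0,0],0.04]]'; python3 look.py w15
```

```text
t: 16.62
eef_pos: [0.5514, -0.0729, 0.1033]
tool_rot: [-0.237, 0.679, 0.65, 0.247]
contact_force: [0.2, -0.3, -0.5]
gripper_width: 0.462
t 16.625 grasp [ 0.55128693 -0.07611912  0.10717262] F [ 0.2 -0.3 -0.5]
[-15.5 107.2] [0.882 1.87 ] phi 0.9886626707453481 tip [-27.1  45.4]
```

View pics/w15.png

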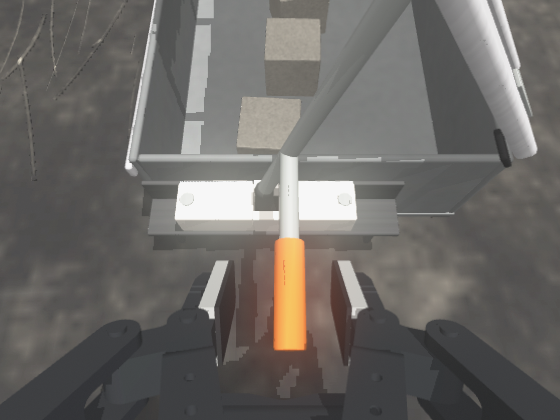

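View pics/w15r.png

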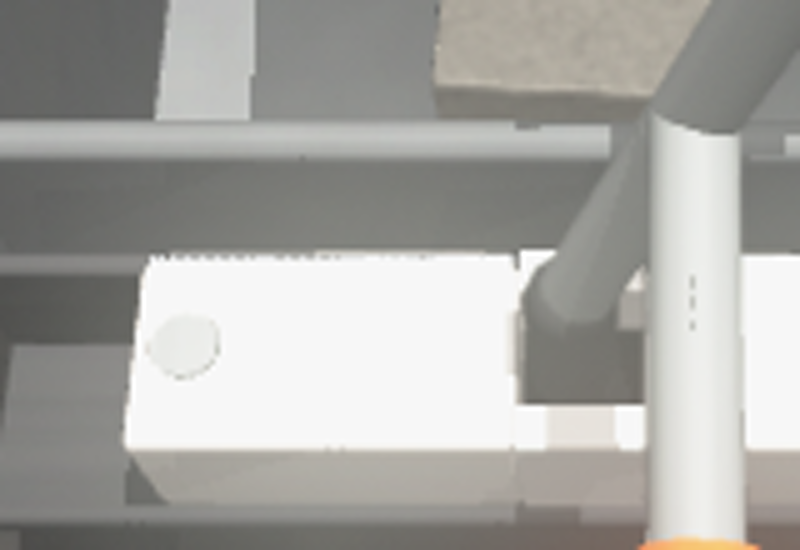

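```bash
python3 -m crank '[[[0,0.001,-0.015],[0,0,0],0.045],[[0,0.001,-0.02],[0,0,0],0.045],[[0,0,-0.03],[0,0,0],0.045],[[0,0,-0.04],[0,0,0],0.045],[[0,0,-0.04],[0,0,0],0.045],[[0,0,0],[0,0,0],0.045],[[0,0,0],[0,0,0],0.045],[[0,0,0],[0,0,0],0.045]]'; python3 look.py w16; python3 - <<'E'
from h import *
p,d,c=shot("side","s16"); crop(p,160,100,180,150,4,"s16c")
p,d,c=shot("top","t16")
a=load("top1")[0].astype(int); b=p.astype(int)
for n,(u,v) in dict(tape=(159,205),mallet=(195,254),tin=(387,241),timer=(425,200)).items():
    print(n,abs(a[v-22:v+22,u-25:u+25]-b[v-22:v+22,u-25:u+25]).mean().round(1))
E
```

```text
t: 17.68
eef_pos: [0.5488, -0.1654, 0.2136]
tool_rot: [-0.238, 0.678, 0.65, 0.247]
contact_force: [0.3, 0.6, 0.2]
gripper_width: 0.529
t 17.675 grasp [ 0.54864831 -0.16862192  0.21741328] F [0.3 0.6 0.2]
[-18.1 217.4] [1.354 3.084] phi 1.7300505644128406 tip [-80.1 206.7]
tape 3.5
mallet 3.2
tin 16.3
timer 33.9
```

View pics/s16c.png

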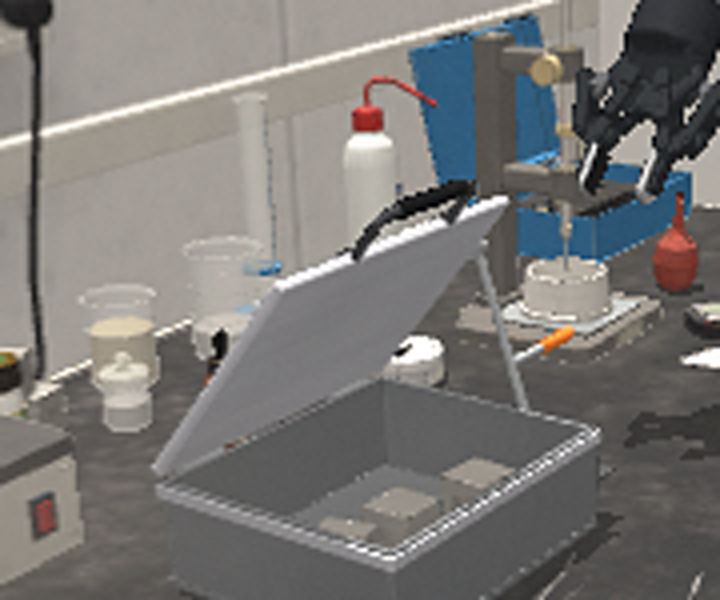

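View pics/w16.png

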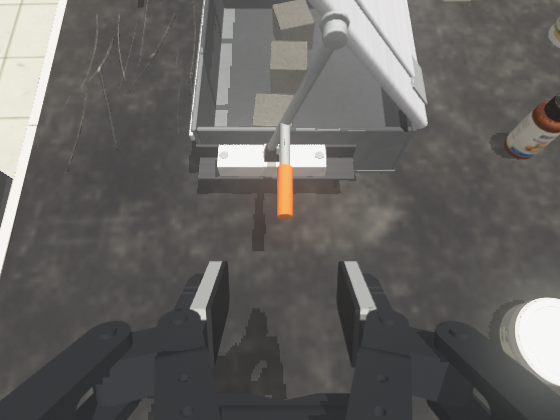

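View pics/t16.png

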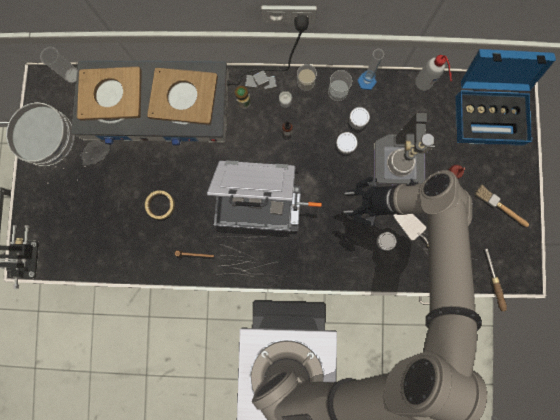

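```bash
python3 -m crank '[[[0,0,-0.02],[0,0,0],0.045],[[0,0,0],[0,0,0],0.045],[[0,0,0],[0,0,0],0.045],[[0,0,0],[0,0,0],0.045],[[0,0,0],[0,0,0],0.045],[[0,0,0],[0,0,0],0.045]]'; python3 - <<'E'
from h import *
def peg(w,dw,cw):
    hsv=cv2.cvtColor(w,cv2.COLOR_RGB2HSV); o=((hsv[...,0]<16)&(hsv[...,1]>150)&(hsv[...,2]>120)).astype(np.uint8); o[:130]=0;o[240:]=0;o[:,:255]=0;o[:,320:]=0
    uv=np.argwhere(o)[:,::-1]; return np.median(cloud(cw,dw,uv),0).round(4)
print(peg(*load("w16")),peg(*shot("wrist","w17")))
a=load("s16")[0].astype(int); b=shot("side","s17")[0].astype(int)
print(abs(a-b)[140:210,190:290].mean(), abs(a-b)[220:310,10:130].mean())
E
```

```text
t: 18.58
eef_pos: [0.5487, -0.1792, 0.2295]
tool_rot: [-0.237, 0.679, 0.65, 0.247]
contact_force: [0.0, 0.1, 0.9]
gripper_width: 0.53
[ 0.5519 -0.0767  0.1118] [ 0.5519 -0.0784  0.1119]
0.9671428571428572 1.003179012345679
```

```bash
python3 - <<'E'
from h import *
a=load("side1")[0]; b=load("s17")[0]
cv2.imwrite("pics/cmp.png",np.hstack([cv2.resize(x[165:210,310:410],None,fx=4,fy=4)[:,:,::-1] for x in (a,b)]))
bot.hand_in()
E
```

```text
the job is handed in; nothing more can be done
```

View pics/cmp.png

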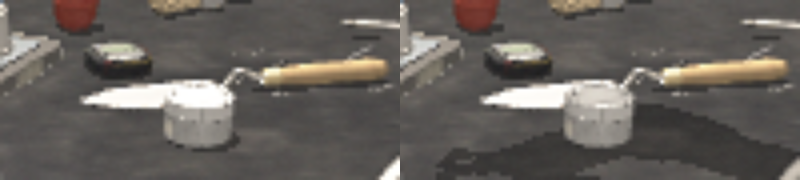

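The curing box is open and its lid stands by itself on the prop rod. I lifted the lid by its handle to about 1.3 rad and swung the rod down by the orange grip. I then lowered the foot into the rail's hole, which the camera showed at the middle of the rail.

- **Seating:** the foot met the hole's floor with about 6 N on the wrist. I worked out a lid angle of about 0.91 rad and a prop angle of about 0.97 rad, both inside the seated ranges.
- **Hold:** after I let go and backed off, the grip stayed put for about 0.9 s (to within 2 mm) with no force on the tool. The job was handed in at about 18.7 s.
- **Forces:** the largest wrist reading was about 17 N, while lifting the lid.
- **Bystanders:** the tape and mallet look unmoved from above. The tin and timer failed a simple top-view comparison because the arm shaded or covered them. I looked at the side views just after handing in, and there they stand where they were at the start.
- **Disagreement:** the handle's measured x was about 4 mm off the place worked out from the box centre. It did not affect the job.

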